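Shift the feed gearbox to rapid and start it

ROBOT

A 7-joint arm with a two-finger parallel gripper is mounted at the origin on the work surface. World frame = base frame: x ahead of the robot, y to its left, z up, the work surface at z = 0. Lengths are in m, angles in rad, forces in N, time in s.
With the tool pointing down it reaches from about 0.4 to 0.875 m from the base axis. Payload 19.3 kg.
Tool frame: the origin (TCP) lies at the very end of the fingers, on their centre line; the grasp point (between the pads) lies 19 mm behind it; z points along the fingers, y is the line along which they close (so a half turn about z gives the same grasp; the last joint's range is limited). The gripper opens to 85 mm and grips with 20 to 120 N. Pads are 22 mm wide; open, the fingers measure 114 mm over their backs; the gripper's body (76 mm by 85 mm) begins 54 mm behind the grasp point. The pads swing forward as they close: fully open they stand 13 mm farther back than shut.
Start: joints at [1.104, 0.521, -0.036, 1.599, 0.021, 1.021, -0.113], TCP at [0.242, -0.576, 0.231] pointing down, gripper open.
Joint ranges: [-2.91, 2.91], [-0.3, 2.13], [-1.5, 1.42], [0.17, 2.43], [-1.26, 4.41], [0.16, 1.93], [-2.52, 2.52]. Speed limits (rad/s): [1.89, 1.89, 2.39, 2.39, 3.01, 3.01, 3.01].

INTERFACE

Orientations are given as [roll, pitch, yaw] about the fixed x, y, z axes, in that order (R = Rz(yaw) Ry(pitch) Rx(roll)).
In Python, from workcell import bot gives the robot as it stands.
- The arm moves only by the tool jog_arm, never from a script. Its argument "motion" is a list of rows, each a list of 5 numbers: the shift along the tool's x, y, z scaled (see below), then the turn about the tool's z scaled (see below), then the opening, from 0 (shut) to 1 (fully open). A call has 1 to 12 rows; each row shifts and turns the commanded pose from where the row before left it, along the tool's axes as they then stand; what a row does not reach is not made up. The controller multiplies each number of a shift by 30 mm and each number of a turn by 0.08 rad. A row lasts 1/10 s, in which the tool goes at most 50 mm and 8.59 degrees, less where a joint would pass 70% of its speed; a pose out of reach is approached as far as the arm can. A call with a number of a shift or a turn outside -1 to 1 is refused whole. A call with a gripper value outside its range is refused whole. The fingers move at their own pace and stop on an object; "newtons" is the grip in N (left out, the last holds). Time passes only in rows, so rows that do not move let the fingers close. It gives the time, the measured TCP pose, the force, the opening and the grip force at its end, in the units of the state.
- bot.observe(): the state, without advancing time (a new reading comes with each control period).
- bot.grab_frame(name): name is "scene" or "top"; returns a dict with "pixels" (384x512x3 uint8, red, green, blue), "fovy" (degrees; the focal length in pixels is half the picture's height over the tangent of half this angle, whatever the lens; pixels are square), "cx", "cy" (the principal point, pixels), "rvec" (rotation vector, rad) and "tvec" (3), from world to camera coordinates, as OpenCV has them. Camera axes: x right, y down, z forward; pixel columns grow to the right and rows downward; lengths in m; the calibration is good to about 2 mm. A picture is of the moment at which its call begins. There is no depth.
- bot.job_done(): hands the job in; it is judged then, once.
The state is a dict: "clock": time; "qpos": joint angles; "qd": joint speeds; "joint_efforts": joint torques, N m; "position": TCP position; "tool_rot": TCP orientation; "force": force on the tool from outside, world axes, zero at the start; "moment": the same for the moment, N m; "grip_width": finger opening in m; "finger_force": force on a finger pad.
Only numpy, scipy, OpenCV 4.12 (cv2) and the standard library are available. Lean on these libraries where they do the work, as an engineer would, in place of code of your own. Each camera call takes 0.05 s, during which the arm holds its last target. There are 200 camera calls.

TASK

Put the bench feed gearbox in rapid and start it: with the fingertips, push the red selector knob along its slot from neutral, on past the first notch (yellow mark), right up to the second stop (red mark); push it only, do not pinch it. Then press the green start button fully down and let go, finishing with the hand clear. Leave the red stop button alone and do not move or pick up the things standing around (oil bottle, screwdriver, brass bush, wooden drill-bit block).

Things in the scene. Friction and masses are not known exactly. Their poses are not given: they have to be found in the camera images.
- gearbox: Grey-green cast gearbox fixed to the bench, turned up to 0.7 rad. Origin: centre of its underside, z up. Housing 200 (x) by 240 (y) by 100 mm high (flat deck on top), foot 230 by 260 mm. A black motor, 85 mm long, top 94 mm above the bench, sticks out of its +x side, a 45 mm shaft out of +y. The selector slot runs along its y at x = 0; marks beside it: white y = -35 mm, yellow y = 0, red y = +35 mm.
- selector_knob (a point): Centre of the red selector knob, 136 mm above the bench, axes as the gearbox's. Knob: a cross in plan, 32 mm along the slot by 40 mm across, from 118 to 154 mm above the bench, with a 36 (across) by 30 mm cap, top at 160 mm, and a 14 mm stem below. Push its -y face (30 mm wide) towards +y. The deck within 50 mm of the slot is bare.
- selector (a joint): Slide of the selector towards the gearbox's +y, m: 0 neutral (white mark), 0.035 first notch (yellow), 0.070 second stop (red), a solid end. It starts in neutral. A spring detent draws it to the nearest of the three; about 6 N of push takes it out of a notch, and let go between two it snaps to the nearer one.
- start_top (a point): Centre of the top of the green start button: 30 mm diameter, 70 mm above the bench when up, in a 46 mm round collar (top 60 mm above the bench) on a fixed grey box 70 by 70 by 48 mm. The start and stop boxes are alike, both to the robot's right; either may be the nearer to the gearbox.
- start (a joint): Travel of the green start button, m: 0 up, 0.006 fully down (about 5 N); a spring returns it.
- stop_top (a point): Centre of the top face of the red stop button, same size, on its own identical box. To be left alone.
- stop (a joint): Travel of the red stop button, m: 0 up, 0.006 fully down.
- oil: Yellow oil bottle with a red cap, 54 mm diameter, 150 mm tall, loose, standing on the bench beyond the gearbox's +y end. Origin: centre of its underside.
- driver: Orange-handled screwdriver, 170 mm long, loose, lying on the bench in front of the gearbox, roughly along the gearbox's y. Origin: under its middle.
- bush: Flanged brass bush, 40 mm diameter, 34 mm tall, loose, standing on the gearbox deck near its (+x, -y) corner. Origin: centre of its underside.
- bitblock: Wooden block, 60 by 110 by 40 mm, with steel drill bits standing in it (up to 92 mm above the bench), loose on the bench beyond the button boxes. Origin: centre of its underside.
There are look-alikes about, which are no part of the job. Leave any orange or turquoise look-alike of the part that bears stop_top alone. What is shaped like the part that bears start_top but purple is not meant.

How it is judged:
By the outcome, as a careful person would: the job done as asked, in the order asked, and still so for the second after the job is handed in, with the robot touching nothing.
It also fails if it takes over 48 s, if anything falls off the work surface, if the arm or the gripper's body presses on something with over 40 N, if the wrist force passes 120 N, or if a joint passes its speed limit or range.

## Working session

There is one attempt and no reset: what is moved stays moved. The work goes in short steps, Python scripts to look and compute and a tool call to move; the robot and the scene stay as the last step left them, time stands still between calls to the robot, and variables do not carry over. Pictures are saved under pics/ and viewed, at most 10 in all, crops included, and the job is handed in when it is done.

Besides the shell and the picture viewer there is one more tool, called after "Request:" as name(argument=value, ...), one argument or row to a line, values as JSON. jog_arm: Moves the arm, as the interface text tells. Shifts and turns lie within -1 to 1; 1 stands for 30 mm of shift or 0.08 rad of turn. Its arguments: {"type":"object","properties":{"motion":{"type":"array","items":{"type":"array","items":{"type":"number"}}},"newtons":{"type":"number"}},"required":["motion"]}

```bash
mkdir -p pics; cat > h.py <<'E'
import numpy as np, cv2
def save(f,name):
    cv2.imwrite(name,f["pixels"][:,:,::-1])
def ray(f,u,v,z):
    fl=f["pixels"].shape[0]/2/np.tan(np.radians(f["fovy"])/2)
    R=cv2.Rodrigues(np.array(f["rvec"],float))[0]; t=np.array(f["tvec"],float)
    d=R.T@np.array([(u-f["cx"])/fl,(v-f["cy"])/fl,1]); c=-R.T@t
    return c+d*(z-c[2])/d[2]
E
python3 - <<'E'
from workcell import bot
from h import *
import pickle
for n in("scene","top"):
    f=bot.grab_frame(n); pickle.dump(f,open(n+".pkl","wb"))
    cv2.imwrite(f"pics/{n}0.png",cv2.resize(f["pixels"][:,:,::-1],(768,576),interpolation=cv2.INTER_CUBIC))
    print(n,f["fovy"],f["cx"],f["cy"],f["rvec"],f["tvec"])
print(bot.observe())
E
```

```text
scene 54.06649047414159 253.23534613676782 192.84424954057988 [ 1.0011722   2.59075022 -0.85326251] [ 0.38205318 -0.24590626  1.26206465]
top 53.44885885193647 253.74545615328873 188.97306642063933 [ 2.1651706  -2.10592975  0.23230605] [-0.00974032  0.57476013  1.06528682]
{'clock': 0.1, 'qpos': array([ 1.10380561,  0.52195577, -0.03631176,  1.59993801,  0.02117924,
        1.02109316, -0.11280134]), 'qd': array([ 0.00019712, -0.0019796 , -0.00011049, -0.00186185, -0.00278324,
       -0.00115785,  0.00106212]), 'joint_efforts': array([ 7.29926032e-03, -9.28485560e+01,  1.98571466e+00, -3.70534265e+01,
        1.81434798e-02,  5.38277745e-03, -3.32668992e-05]), 'position': array([ 0.24138973, -0.57618292,  0.23078726]), 'tool_rot': array([-3.14058431e+00,  6.02487786e-05,  3.96753756e-01]), 'force': array([0.21432459, 0.52987548, 0.63535324]), 'moment': array([-0.00359876, -0.00144552,  0.01042552]), 'finger_force': 0.0, 'grip_width': 0.08575228316535252}
```

View pics/scene0.png

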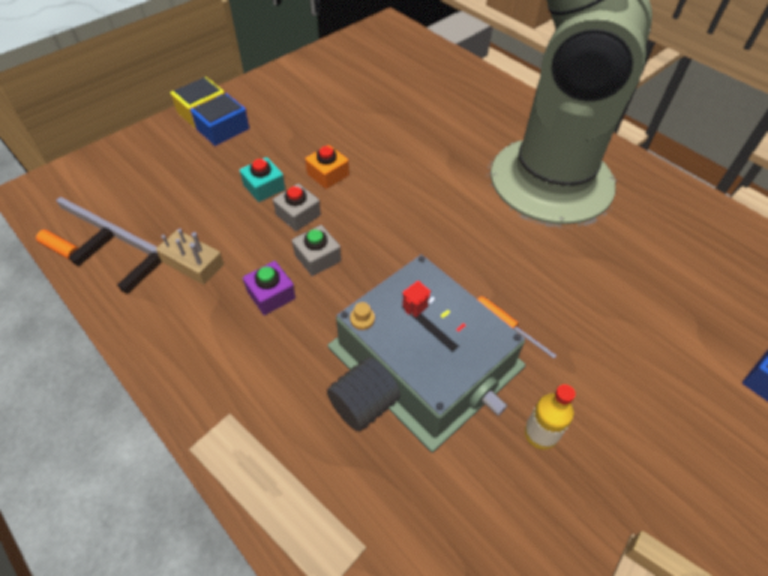

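View pics/top0.png

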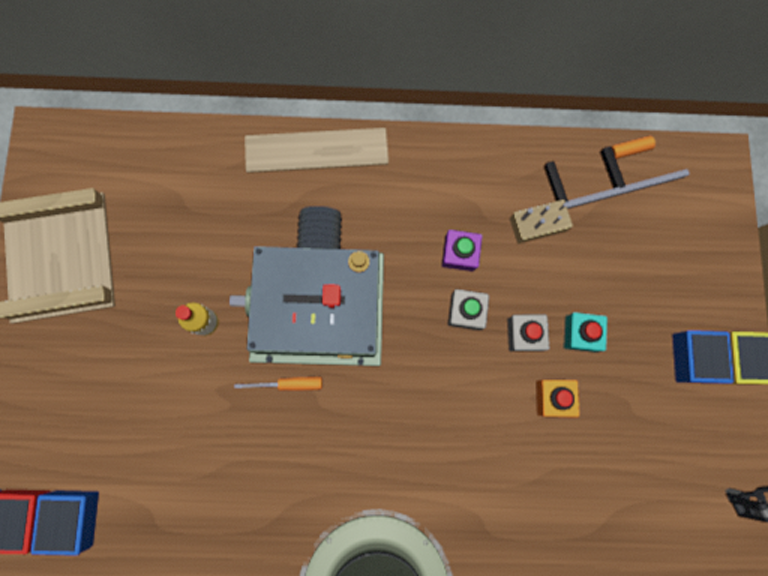

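The top view shows the gearbox with the motor pointing away from the robot, and the red knob at about (332,294) in the enlarged picture. The green button on the grey box is at (472,307), and the grey-box stop is at (533,332). The purple, turquoise and orange boxes are look-alikes.

```bash
python3 - <<'E'
from h import *
import pickle
t=pickle.load(open("top.pkl","rb")); s=pickle.load(open("scene.pkl","rb"))
q=lambda f,u,v,z:print(np.round(ray(f,u/1.5,v/1.5,z),4))
print("knob cap");q(t,331.5,293.5,.160);q(s,417,289,.160)
print("start");q(t,472,307,.070);q(s,316,235,.070)
print("stop");q(t,533.5,331,.070)
print("deck bolts");[q(t,*p,.1) for p in((259,252),(376,255),(251,348),(374,349))]
print("marks W Y R");[q(t,*p,.1) for p in((332,319.5),(313,319),(294,318))]
print("slot left end");q(t,284,299,.1);print("bush top");q(t,359,260,.134)
a=cv2.resize(t["pixels"][150:250,150:340,::-1],None,fx=4,fy=4,interpolation=cv2.INTER_CUBIC)
cv2.imwrite("pics/tc.png",a)
b=cv2.resize(s["pixels"][140:240,190:350,::-1],None,fx=5,fy=5,interpolation=cv2.INTER_CUBIC)
cv2.imwrite("pics/sc.png",b)
E
```

```text
knob cap
[0.534  0.0949 0.16  ]
[0.5287 0.0956 0.16  ]
start
[ 0.5311 -0.1703  0.07  ]
[ 0.5295 -0.166   0.07  ]
stop
[ 0.4882 -0.2885  0.07  ]
deck bolts
[0.6193 0.2379 0.1   ]
[0.6206 0.0175 0.1   ]
[0.4391 0.2408 0.1   ]
[0.4433 0.0165 0.1   ]
marks W Y R
[0.4955 0.0956 0.1   ]
[0.4955 0.1307 0.1   ]
[0.4963 0.1657 0.1   ]
slot left end
[0.5312 0.186  0.1   ]
bush top
[0.602  0.0489 0.134 ]
```

View pics/tc.png

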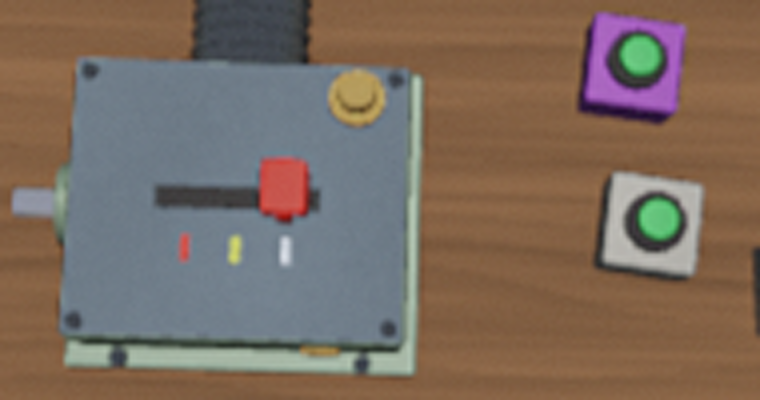

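View pics/sc.png

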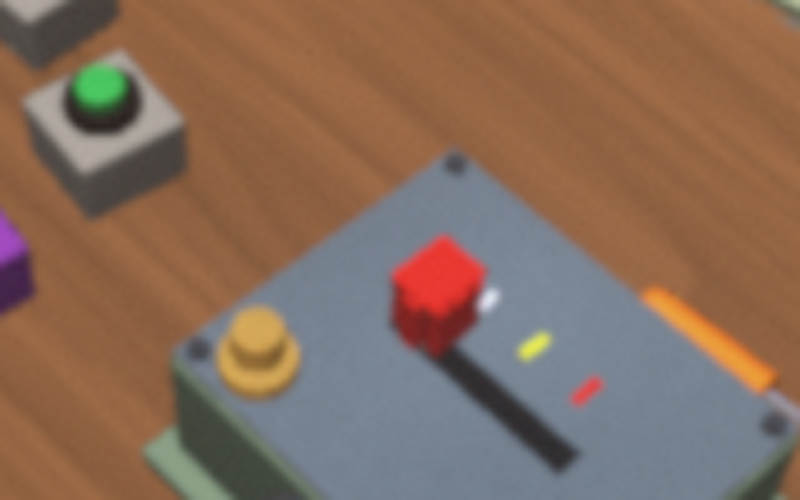

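Both crops agree. The gearbox centre is about (0.531, 0.130) with yaw near 0, the knob is about (0.531, 0.095) with its -y face at y ≈ 0.079, and start is about (0.531, -0.168). Next I shut the fingers, turn to yaw 0 and travel high.

Request:
jog_arm(
  motion=[
    [0,0,0,1,0],
    [0,0,0,1,0],
    [0,0,0,1,0],
    [0,0,0,1,0],
    [0,0,0,0.96,0],
    [0.46,-0.98,0,0,0],
    [0.46,-0.98,0,0,0],
    [0.46,-0.98,0,0,0],
    [0.46,-0.98,0,0,0],
    [0.46,-0.98,0,0,0],
    [0.46,-0.98,0,0,0],
    [0.46,-0.98,0,0,0],
  ],
)

```text
clock: 1.3
position: [0.3384, -0.3693, 0.2312]
tool_rot: [-3.141, 0.0, -0.0]
force: [1.0, 0.3, -0.0]
grip_width: 0.0001
finger_force: 0.0
```

Request:
jog_arm(
  motion=[
    [0.46,-0.98,0,0,0],
    [0.46,-0.98,0,0,0],
    [0.46,-0.98,0,0,0],
    [0.46,-0.98,0,0,0],
    [0.46,-0.98,0,0,0],
    [0.46,-0.98,0,0,0],
    [0.46,-0.98,0,0,0],
    [0.46,-0.98,0,0,0],
    [0.46,-0.98,0,0,0],
    [0.46,-0.98,0,0,0],
    [0.46,-0.98,0,0,0],
    [0,0,0,0,0],
  ],
)

```text
clock: 2.5
position: [0.4911, -0.0433, 0.2311]
tool_rot: [-3.14, -0.0, 0.005]
force: [-0.9, -0.3, 0.5]
grip_width: -0.0001
finger_force: 0.0
```

Request:
jog_arm(
  motion=[
    [0.44,-0.87,0,0,0],
    [0.44,-0.87,0,0,0],
    [0.45,-0.87,0,0,0],
    [0,0,0.8,0,0],
    [0,0,0.8,0,0],
    [0,0,0.8,0,0],
    [0,0,0.7,0,0],
    [0,0,0.1,0,0],
    [0,0,0,0,0],
    [0,0,0,0,0],
  ],
)

```text
clock: 3.5
position: [0.5303, 0.0309, 0.1363]
tool_rot: [-3.141, -0.001, -0.0]
force: [1.1, 0.4, 0.5]
grip_width: 0.0004
finger_force: 0.0
```

```bash
python3 - <<'E'
from workcell import bot
from h import *
f=bot.grab_frame("scene")
b=cv2.resize(f["pixels"][120:250,190:350,::-1],None,fx=4,fy=4,interpolation=cv2.INTER_CUBIC)
g=bot.grab_frame("top")
c=cv2.resize(g["pixels"][150:250,150:310,::-1],None,fx=4,fy=4,interpolation=cv2.INTER_CUBIC)
cv2.imwrite("pics/a1.png",cv2.resize(np.vstack([b,c]),None,fx=.65,fy=.65))
E
```

```text
(no output)
```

View pics/a1.png

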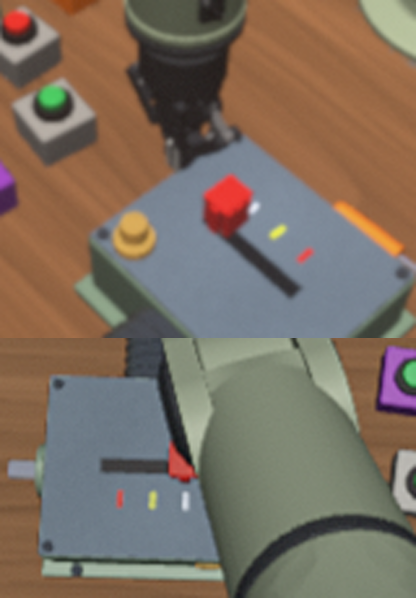

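The fingertips stand behind the knob (top-left of the knob in the scene crop) and it has not been touched. I'll lower slightly and advance.

Request:
jog_arm(
  motion=[
    [0.03,-0.3,0.25,0,0],
    [0,-0.3,0,0,0],
    [0,-0.2,0,0,0],
    [0,-0.15,0,0,0],
    [0,-0.15,0,0,0],
    [0,-0.15,0,0,0],
    [0,-0.15,0,0,0],
    [0,0,0,0,0],
  ],
)

```text
clock: 4.4
position: [0.5308, 0.0728, 0.1279]
tool_rot: [3.141, -0.0, -0.0]
force: [-1.1, -5.0, 2.1]
grip_width: -0.0
finger_force: 2.2
```

Request:
jog_arm(
  motion=[
    [0,-0.15,0,0,0],
    [0,-0.15,0,0,0],
    [0,-0.15,0,0,0],
    [0,0,0,0,0],
  ],
)

```text
clock: 4.8
position: [0.5307, 0.0875, 0.1278]
tool_rot: [-3.141, -0.0, 0.001]
force: [0.1, 0.2, 0.2]
grip_width: -0.0001
finger_force: 0.0
```

Request:
jog_arm(
  motion=[
    [0,-0.15,0,0,0],
    [0,-0.15,0,0,0],
    [0,-0.15,0,0,0],
    [0,-0.15,0,0,0],
    [0,-0.15,0,0,0],
    [0,-0.15,0,0,0],
    [0,0,0,0,0],
  ],
)

```text
clock: 5.5
position: [0.5307, 0.1139, 0.1278]
tool_rot: [3.141, 0.0, 0.0]
force: [0.1, -1.2, 1.9]
grip_width: 0.0002
finger_force: 1.0
```

Request:
jog_arm(
  motion=[
    [0,-0.15,0,0,0],
    [0,-0.15,0,0,0],
    [0,-0.1,0,0,0],
    [0,0,0,0,0],
  ],
)

```text
clock: 5.9
position: [0.5307, 0.1265, 0.1278]
tool_rot: [-3.141, -0.0, 0.001]
force: [0.2, 0.6, -0.1]
grip_width: 0.0001
finger_force: 0.0
```

Past the midpoint it has snapped ahead. I'll creep on until I feel the solid end.

Request:
jog_arm(
  motion=[
    [0,-0.1,0,0,0],
    [0,-0.1,0,0,0],
    [0,-0.1,0,0,0],
    [0,0,0,0,0],
  ],
)

```text
clock: 6.3
position: [0.5307, 0.1351, 0.1278]
tool_rot: [-3.141, -0.0, 0.001]
force: [-0.3, 0.2, 0.4]
grip_width: 0.0002
finger_force: 0.0
```

Request:
jog_arm(
  motion=[
    [0,-0.08,0,0,0],
    [0,-0.08,0,0,0],
    [0,0,0,0,0],
  ],
)

```text
clock: 6.6
position: [0.5307, 0.1376, 0.1278]
tool_rot: [3.139, 0.001, -0.001]
force: [-0.4, -11.4, 4.7]
grip_width: -0.0001
finger_force: 5.2
```

```bash
python3 - <<'E'
from workcell import bot
from h import *
f=bot.grab_frame("scene")
cv2.imwrite("pics/a2.png",cv2.resize(f["pixels"][130:250,200:350,::-1],None,fx=4,fy=4,interpolation=cv2.INTER_CUBIC))
print(bot.observe()["force"])
E
```

```text
[ -0.32716446 -10.93094837   3.87325314]
```

View pics/a2.png

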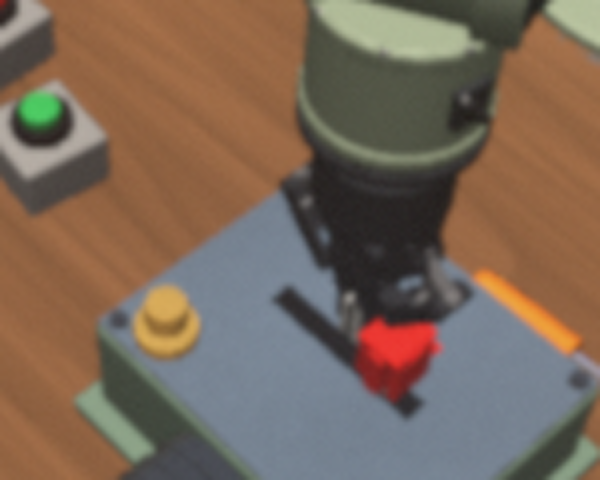

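The knob in the scene crop at about (398,355) is at the far end of the slot, and the 11 N reaction confirms the solid stop. I'll back off, lift and go to the start button.

Request:
jog_arm(
  motion=[
    [0,0.4,0,0,0],
    [0,0.8,0,0,0],
    [0,0,-0.9,0,0],
    [0,0,-0.9,0,0],
    [0,0,-0.9,0,0],
    [0,0.9,-0.2,0,0],
    [0,1,0,0,0],
    [0,1,0,0,0],
    [0,1,0,0,0],
    [0,1,0,0,0],
    [0,1,0,0,0],
    [0,1,0,0,0],
  ],
)

```text
clock: 7.85
position: [0.5304, -0.1053, 0.2149]
tool_rot: [-3.141, -0.0, -0.0]
force: [1.7, -0.3, -0.8]
grip_width: -0.0002
finger_force: 0.0
```

Request:
jog_arm(
  motion=[
    [0,1,0,0,0],
    [0,1,0,0,0],
    [0,0,0,0,0],
    [0,0,0,0,0],
  ],
)

```text
clock: 8.25
position: [0.5304, -0.1643, 0.2147]
tool_rot: [-3.141, 0.0, -0.001]
force: [-0.2, 0.3, 0.3]
grip_width: -0.0001
finger_force: 0.0
```

```bash
python3 - <<'E'
from workcell import bot
from h import *
f=bot.grab_frame("scene"); g=bot.grab_frame("top")
b=cv2.resize(f["pixels"][130:250,170:350,::-1],None,fx=4,fy=4,interpolation=cv2.INTER_CUBIC)
c=cv2.resize(g["pixels"][150:250,150:330,::-1],None,fx=4,fy=4,interpolation=cv2.INTER_CUBIC)
cv2.imwrite("pics/a3.png",cv2.resize(np.vstack([b,c]),None,fx=.67,fy=.67))
E
```

```text
(no output)
```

View pics/a3.png

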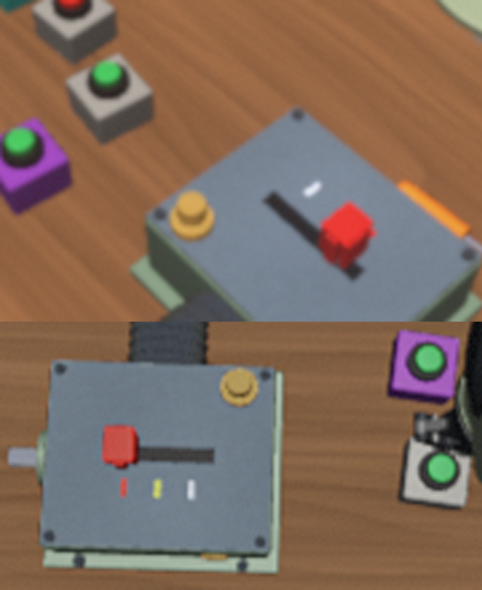

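The knob sits level with the red mark. Before pressing, I'll check that the calibration agrees with the observed fingertip.

```bash
python3 - <<'E'
from workcell import bot
from h import *
g=bot.grab_frame("top"); p=bot.observe()["position"]
fl=192/np.tan(np.radians(g["fovy"])/2)
K=np.array([[fl,0,g["cx"]],[0,fl,g["cy"]],[0,0,1]])
for P in(p,[.530,-.168,.07]):
    u=cv2.projectPoints(np.array([P],float),np.array(g["rvec"],float),np.array(g["tvec"],float),K,None)[0].ravel()
    print(P,u,(u-[150,150])*4*.67)
h=cv2.cvtColor(g["pixels"],cv2.COLOR_RGB2HSV)
m=((h[...,0]>50)&(h[...,0]<75)&(h[...,1]>130)).astype(np.uint8)
n,_,st,ce=cv2.connectedComponentsWithStats(m)
for i in range(1,n):
    if st[i,4]>30: print(ce[i],st[i,4],ray(g,*ce[i],.07))
E
```

```text
[ 0.53080053 -0.16279067  0.21482453] [322.54034764 196.29290188] [462.40813169 124.06497705]
[0.53, -0.168, 0.07] [313.86922261 205.02874859] [439.16951658 147.47704622]
[310.13636364 163.47727273] 44 [ 0.65329761 -0.15754025  0.07      ]
[315.025 205.025] 40 [ 0.53010944 -0.17135169  0.07      ]
```

Request:
jog_arm(
  motion=[
    [0,0.2,0.9,0,0],
    [0,0,0.9,0,0],
    [0,0,0.9,0,0],
    [0,0,0.9,0,0],
    [0,0,0.6,0,0],
    [0,0,0.3,0,0],
    [0,0,0,0,0],
    [0,0,0,0,0],
  ],
)

```text
clock: 9.2
position: [0.5312, -0.1694, 0.0805]
tool_rot: [3.142, -0.001, 0.0]
force: [-1.4, -0.7, -0.1]
grip_width: 0.0
finger_force: 0.0
```

Request:
jog_arm(
  motion=[
    [0,0,0.1,0,0],
    [0,0,0.1,0,0],
    [0,0,0.08,0,0],
    [0,0,0,0,0],
  ],
)

```text
clock: 9.6
position: [0.5306, -0.1696, 0.0712]
tool_rot: [-3.142, 0.0, -0.0]
force: [0.2, -0.9, -0.1]
grip_width: -0.0001
finger_force: 0.0
```

Request:
jog_arm(
  motion=[
    [0,0,0.1,0,0],
    [0,0,0.08,0,0],
    [0,0,0.06,0,0],
    [0,0,0,0,0],
  ],
)

```text
clock: 10.0
position: [0.5309, -0.1697, 0.0642]
tool_rot: [3.142, -0.0, -0.0]
force: [-0.4, -1.0, 4.8]
grip_width: 0.0002
finger_force: 2.4
```

Request:
jog_arm(
  motion=[
    [0,0,0.04,0,0],
    [0,0,0.03,0,0],
    [0,0,0,0,0],
    [0,0,0,0,0],
  ],
)

```text
clock: 10.4
position: [0.531, -0.1698, 0.0636]
tool_rot: [3.141, -0.001, -0.0]
force: [-8.8, 2.4, 36.3]
grip_width: -0.0001
finger_force: 17.5
```

The button has bottomed out (z barely moved while force rose to 36 N). Now I'll release and retreat.

Request:
jog_arm(
  motion=[
    [0,0,-0.3,0,0],
    [0,0,-0.9,0,0],
    [0,0,-0.9,0,0],
    [0,0,-0.9,0,0],
    [0,0,-0.9,0,0],
    [0,0,-0.9,0,0],
    [0,0,-0.9,0,0],
    [0,0,0,0,0],
    [0,0,0,0,0],
    [0,0,0,0,0],
  ],
)

```text
clock: 11.4
position: [0.5303, -0.1695, 0.2322]
tool_rot: [-3.141, 0.001, 0.0]
force: [0.0, 0.7, -0.1]
grip_width: -0.0001
finger_force: 0.0
```

```bash
python3 - <<'E'
from workcell import bot
from h import *
f=bot.grab_frame("scene")
cv2.imwrite("pics/a4.png",cv2.resize(f["pixels"][110:310,100:400,::-1],None,fx=2.5,fy=2.5,interpolation=cv2.INTER_CUBIC))
E
```

```text
(no output)
```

View pics/a4.png

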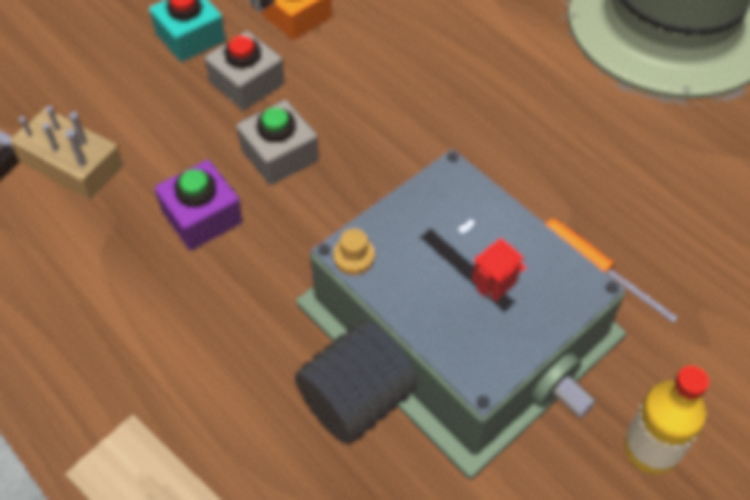

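The knob is at the red end at about (497,268), the start button is up again at (275,120), and everything else is in place.

```bash
python3 -c "
from workcell import bot
print(bot.job_done())"
```

```text
the job is handed in; nothing more can be done
None
```

The selector knob was pushed to the red stop, then the green start button was pressed fully down and released; the job was handed in at about 11.5 s with the hand clear and nothing else touched.

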